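# Roll two dowels onto the setting-out line

### The job

Using only your fingertips on the dowels, roll the thick dowel onto the dark line marked on the board so that it lies centred over the line and along it, then roll the slim dowel onto the same line in the same way. Do not pick up, pinch or drag either dowel: both must roll, with the thick one settled before the slim one is rolled; leave everything else where it stands.

Things in the scene. Friction and masses are not known exactly. Their poses are not given: they have to be found in the camera images.
- board: fixed plywood setting-out board, 320 mm (its x, away from the robot) by 440 mm (its y), 18 mm thick, flat top without rims 18 mm above the table; origin at the centre of its underside
- line_mid (a point): middle of the straight dark line, 4 mm wide, flush with the board's top, which crosses the board's whole width through its centre; the line runs along this point's y axis, x is square to it away from the robot, z up
- thick: plain dark hardwood dowel, cylinder 40 mm across, 130 mm long (its own x), lying on the board nearly parallel to the line, at the start 55 to 90 mm beside it; the other dowel is on the other side and in the other left/right half. Waxed: friction about 0.4 on board and fingers alike. Pushed sideways it rolls easily and stops within 2 mm; pressed down hard it jams. This origin is on its skin, at the bottom at first, and turns with it
- thick_center (a point): centre of the thick dowel, on its axis, 20 mm above the board's top
- slim: plain dark hardwood dowel, cylinder 26 mm across, 130 mm long (its own x), lying on the board nearly parallel to the line, at the start 55 to 90 mm beside it; the other dowel is on the other side and in the other left/right half. Waxed: friction about 0.4 on board and fingers alike. Pushed sideways it rolls easily and stops within 2 mm; pressed down hard it jams. This origin is on its skin, at the bottom at first, and turns with it
- slim_center (a point): centre of the slim dowel, on its axis, 13 mm above the board's top
- knob: bystander: turned brass knob, 32 mm across, 48 mm tall, standing on the board in the near left part; origin under it
- bobbin: bystander: pale wooden bobbin, 34 mm across, 44 mm tall, standing on the board in the far right part; origin under it
- oil: bystander: oil can, 52 mm across, 130 mm tall, standing on the table right of the board; origin under it
- driver: bystander: screwdriver about 200 mm long lying left of the board; origin under its middle
- hammer: bystander: wooden-handled hammer about 260 mm long lying right of the board; origin under its middle
- brush: bystander: brush about 200 mm long lying at the near left; origin under its middle
There are look-alikes about, which are no part of the job. Leave any green or pink look-alike of the thick alone.

How it is judged:
By the outcome, as a careful person would: the job done as asked, in the order asked, and still so for the second after the job is handed in, with the robot touching nothing.
It also fails if it takes over 58 s, if anything falls off the work surface, if the arm or the gripper's body presses on something with over 40 N, if the wrist force passes 120 N, or if a joint passes its speed limit or range.

### The arm

A 6-joint arm with a two-finger parallel gripper is mounted at the origin on the work surface. World frame = base frame: x ahead of the robot, y to its left, z up, the work surface at z = 0. Lengths are in m, angles in rad, forces in N, time in s.
With the tool pointing down it reaches from about 0.3 to 1 m from the base axis. Payload 5.1 kg.
Tool frame: the origin (TCP) lies at the very end of the fingers, on their centre line; the grasp point (between the pads) lies 19 mm behind it; z points along the fingers, y is the direction in which the jaws open and shut (so a half turn about z gives the same grasp; the last joint's range is limited). The gripper opens to 95 mm and grips with 3 to 60 N. Pads are 20 mm wide; open, the fingers measure 119 mm over their backs; the gripper's body (75 mm by 180 mm) begins 59 mm behind the grasp point.
Start: joints at [-1.423, 0.124, 1.65, -0, 1.367, -0.083], TCP at [0.149, -0.633, 0.215] pointing down, gripper open.
Joint ranges: [-2.61, 2.61], [-1.02, 2.33], [0.03, 2.71], [-1.35, 4.49], [0.32, 2.68], [-2.91, 2.91]. Speed limits (rad/s): [2.57, 2.57, 3.14, 3.14, 3.14, 3.14].

### API

Orientations are given as a rotation vector (axis times angle).
In Python, from workcell import * gives the robot as it stands. Calls block until the motion is done:
- reach(position, orientation): joint-space move of the TCP to a pose.
- movel(position, max_speed=0.15, attitude=None, guard=None): straight line of the TCP; attitude=None keeps the orientation; max_speed is the mean speed in m/s. With guard (N) it stops when the force on the tool has changed by that much, and returns True; else False.
- set_joints(angles): joint-space move.
- set_gripper(opening): opening from 0.0 (shut) to 1.0 (fully open); the grip force is fixed at half the most; returns when the fingers have stopped.
- wait(seconds).
- ik(position, orientation): joint angles nearest the present ones, or None.
- sense(): the state.
- snapshot(name): name is "side" or "top" or "wrist"; returns a dict with "color" (420x560x3 uint8, red, green, blue), "depth" (420x560 float32, m along the optical axis (not along the pixel's ray), 0 where there is no reading), "K" (3x3 intrinsics, pixels), "k1" (the pictures are not rectified: a ray, as slopes to the right and down, at radius r is drawn at 1 + k1 r^2 times it, then the intrinsics apply), "eye" and "attitude" of the camera in the world; the wrist camera has in their place "hand_eye" (4x4, takes a point from camera to tool coordinates, whose origin is the TCP and whose axes are the flange's). Camera axes: x right, y up, looking along -z (the intrinsics and any distortion apply to the point x, -y, -z); pixel columns grow to the right and rows downward; lengths in m; the calibration is good to about 2 mm. A picture is of the moment at which its call begins: read the wrist's pose just before it.
A pose or a line that the arm cannot do raises MotionError and nothing moves.
- close_job(): hands the job in, once; it reports no verdict.
The state is a dict: "time": time; "joint_positions": joint angles; "joint_vel": joint speeds; "joint_torque": joint torques, N m; "tcp_pos": TCP position; "ee_rot": TCP orientation; "contact_force": force on the tool from outside, world axes, zero at the start; "wrist_torque": the same for the moment, N m; "opening": opening from 0.0 (shut) to 1.0 (fully open).
Only numpy, scipy, OpenCV 4.12 (cv2) and the standard library are available. Lean on these libraries where they do the work, as an engineer would, in place of code of your own. Each camera call takes 0.05 s, during which the arm holds its last target. There are 200 camera calls.

## Working session

There is one attempt and no reset: what is moved stays moved. The work goes in short steps, each a Python script; the robot and the scene stay as the last script left them, time stands still between calls to the robot, and variables do not carry over. Pictures are saved under pics/ and viewed, about 8 in all and at most 12, crops included, and the job is handed in when it is done.

```bash
ls; mkdir -p pics; python3 - <<'E'
from workcell import *
import cv2,numpy as np,pickle
S={n:snapshot(n) for n in("top","side")}
pickle.dump(S,open("s0.pkl","wb"))
for n in S:
    cv2.imwrite(f"pics/{n}0.png",S[n]["color"][...,::-1]); print(n,S[n]["K"],S[n]["k1"],S[n]["eye"],S[n]["attitude"])
print(sense())
E
```

```text
pics
top [[412.9285441    0.         281.10351049]
 [  0.         412.9285441  217.06164188]
 [  0.           0.           1.        ]] -0.0060658372959561885 [ 0.25060426 -0.00582436  1.10879124] [ 0.17801534 -0.17487638 -1.52746005]
side [[469.22271767   0.         283.02355462]
 [  0.         469.22271767 211.44216376]
 [  0.           0.           1.        ]] 0.03842372668739054 [-0.02279451  0.53393756  0.97433629] [ 0.33861739 -0.80375869 -2.27135569]
{'time': 0.1, 'joint_positions': array([-1.42260963e+00,  1.24446054e-01,  1.65150653e+00, -5.01861660e-05,
        1.36754686e+00, -8.26137996e-02]), 'joint_vel': array([-0.00084628, -0.00187451, -0.00404361,  0.00075358,  0.00141313,
        0.00091946]), 'joint_torque': array([ 7.11224784e-04, -4.18879902e+01, -3.61095786e+01,  7.77696306e-02,
        4.61323536e-02, -5.17860724e-05]), 'tcp_pos': array([ 0.14855449, -0.63219743,  0.21352428]), 'ee_rot': array([-3.11880388e+00, -3.61533057e-01,  1.75230483e-04]), 'contact_force': array([ 0.28932298, -0.40951289, -0.77594911]), 'wrist_torque': array([-0.02821227,  0.01485331,  0.03041974]), 'opening': 0.9996287100134325}
```

View pics/top0.png

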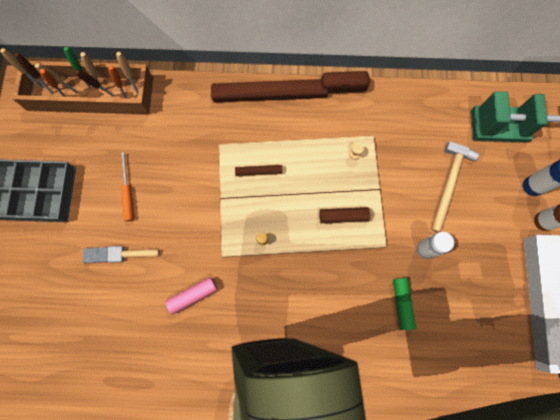

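The top view shows:
- The board is at about (302,195), with the line running from (221,196) to (382,190).
- The dark dowel at (344,215), near right, is fatter: thick. The dark one at (258,170), far left, is slimmer: slim.
- Knob is at (262,238) and bobbin at (358,150).

Look-alikes to leave alone: pink cylinder (191,296), green cylinder (404,304) and dark rolling pin (290,88).

Next I'll measure these and check the choice in a crop.

```bash
cat > h.py <<'E'
import numpy as np,cv2
from scipy.spatial.transform import Rotation as R
def cam(s,T=None):
    "camera->world rotation, eye; T = tool pose 4x4 for the wrist camera"
    if T is None: return R.from_rotvec(s["attitude"]).as_matrix(),np.array(s["eye"])
    M=T@s["hand_eye"]; return M[:3,:3],M[:3,3]
def project(s,P,T=None):
    A,e=cam(s,T); c=(np.atleast_2d(P)-e)@A; q=np.c_[c[:,0],-c[:,1]]/-c[:,2:3]
    q=q*(1+s["k1"]*(q**2).sum(1,keepdims=True)); K=s["K"]; return q*[K[0,0],K[1,1]]+[K[0,2],K[1,2]]
def rays(s,uv,T=None):
    A,e=cam(s,T); D=np.array([s["k1"],0,0,0,0.])
    q=cv2.undistortPoints(np.float64(uv).reshape(-1,1,2),s["K"],D).reshape(-1,2)
    return np.c_[q[:,0],-q[:,1],-np.ones(len(q))]@A.T,e
def plane(s,uv,z,T=None):
    d,e=rays(s,uv,T); return e+d*((z-e[2])/d[:,2])[:,None]
def pts(s,mask,T=None):
    v,u=np.nonzero(mask&(s["depth"]>0)); d,e=rays(s,np.c_[u,v],T); return e+d*s["depth"][v,u][:,None]
def tool(st):
    T=np.eye(4);T[:3,:3]=R.from_rotvec(st["ee_rot"]).as_matrix();T[:3,3]=st["tcp_pos"];return T
def dowel(s,T,c,r,yaw,box=.02):
    """dark pixels near expected centre c -> (centre xy, yaw, size); silhouette points on plane z=axis height approx."""
    g=cv2.cvtColor(s["color"],cv2.COLOR_RGB2HSV)
    dark=(g[...,2]<125)
    corners=[[a*(.065+box),b*(r+box)] for a,b in((1,1),(1,-1),(-1,-1),(-1,1))]
    u=np.array([np.cos(yaw),np.sin(yaw)]);n=np.array([-u[1],u[0]])
    P=np.array([np.r_[c[:2]+a*u+b*n,.018+r] for a,b in corners])
    m=np.zeros(dark.shape,np.uint8);cv2.fillPoly(m,[project(s,P,T).astype(int)],1)
    m=(dark&(m>0)).astype(np.uint8);m=cv2.morphologyEx(m,cv2.MORPH_OPEN,np.ones((5,5)))
    k,l,st,_=cv2.connectedComponentsWithStats(m);m=l==1+np.argmax(st[1:,4])
    return m
E
python3 - <<'E'
from h import *;import pickle
S=pickle.load(open("s0.pkl","rb"));s=S["top"]
print("line",plane(s,[[221,196.5],[302,193],[382,190]],.018)); print("cornerpx",plane(s,[[219,144],[375,137],[385,246],[222,255]],.018))
for n,c,r in(("thick",(344,215),.02),("slim",(258,170),.013)):
    C=plane(s,[c],.018+r)[0];m=dowel(s,None,C,r,-np.pi/2)
    p=pts(s,m);top=p[p[:,2]>.018+1.4*r]
    v,u=np.nonzero(m);print(n,C,m.sum(),top[:,2].max(),cv2.minAreaRect(plane(s,np.c_[u,v],.018+r)[:,:2].astype(np.float32)),top.mean(0))
b=s["depth"];print([pts(s,np.eye(1,560*420,int(y)*560+x).reshape(420,560)>0)[0] for x,y in((302,180),(300,225),(262,238))])
cv2.imwrite("pics/crop0.png",cv2.resize(s["color"][130:260,210:395,::-1],None,fx=4,fy=4,interpolation=2))
E
```

```text
line [[ 0.55293106  0.16768447  0.018     ]
 [ 0.57102988 -0.05398783  0.018     ]
 [ 0.58771481 -0.27402448  0.018     ]]
cornerpx [[ 0.70640618  0.18391893  0.018     ]
 [ 0.74400872 -0.25712786  0.018     ]
 [ 0.43203864 -0.27912437  0.018     ]
 [ 0.39217413  0.15398725  0.018     ]]
thick [ 0.50829998 -0.16648402  0.038     ] 698 0.06282490971656851 ((0.5080133676528931, -0.1679563820362091), (0.03943861648440361, 0.1329496204853058), 4.773518085479736) [ 0.50572214 -0.16632742  0.0542112 ]
slim [0.6285502  0.06914245 0.031     ] 393 0.047511686844515566 ((0.6281291246414185, 0.06762892007827759), (0.024692483246326447, 0.12478768825531006), 5.659785747528076) [0.62575092 0.06756126 0.04117328]
[array([ 0.60819816, -0.05303306,  0.01875435]), array([ 0.48205181, -0.05100703,  0.01319617]), array([0.43296777, 0.04745126, 0.06816308])]
```

View pics/crop0.png

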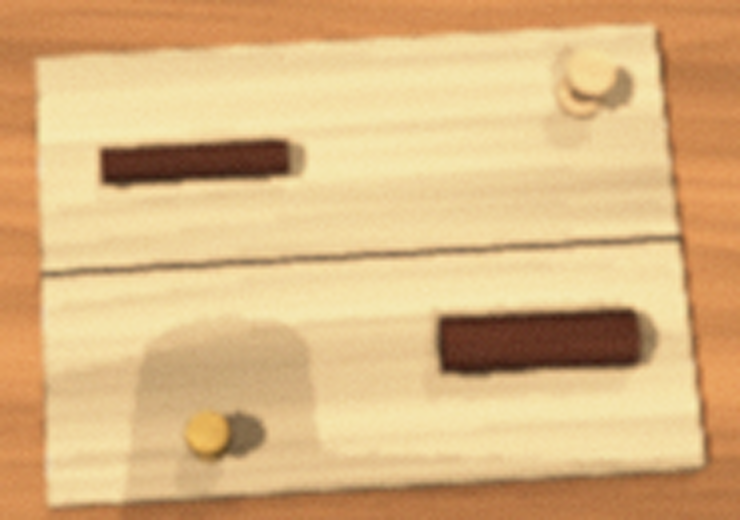

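The crop confirms the choice: thick is at crop (540,340), 39 mm wide, and slim at crop (195,160), 25 mm wide. The knob and bobbin are clear of both paths. Next I'll look from the wrist while hovering behind thick.

```bash
cat >> h.py <<'E'
PHI=np.arctan2(.0348,.4417); X=np.array([np.cos(PHI),np.sin(PHI),0]);Y=np.array([-X[1],X[0],0]);O=np.array([.5708,-.0532,.018])
ATT=(R.from_euler("z",PHI)*R.from_euler("x",np.pi)).as_rotvec()
def W(a,b,z): return O*[1,1,0]+a*X+b*Y+[0,0,z]   # line coordinates (square, along) and world z
def L(p): d=np.asarray(p)-O; return np.stack([d@X,d@Y,d@[0,0,1]],-1)
E
python3 - <<'E'
from workcell import *
from h import *;import pickle
print(L([[.508,-.168,.038],[.628,.0676,.031]]))
b=L([.508,-.168,.038])[1]
reach(W(-.116,b,.22),ATT); set_gripper(.7)
st=sense();s=snapshot("wrist");pickle.dump((st,s),open("w1.pkl","wb"))
cv2.imwrite("pics/w1.png",s["color"][...,::-1]);print(st["time"],st["tcp_pos"],s["hand_eye"],s["K"],s["k1"])
E
```

```text
[[-0.07162274 -0.10951284  0.02      ]
 [ 0.0665113   0.11593415  0.013     ]]
2.8083 [ 0.46378127 -0.17146705  0.22001146] [[-8.34323301e-04  9.63742653e-01  2.66832163e-01  7.48401154e-02]
 [ 9.99999638e-01  7.60286276e-04  3.80773762e-04 -5.71232857e-04]
 [ 1.64099083e-04  2.66832385e-01 -9.63742939e-01 -1.70289750e-01]
 [ 0.00000000e+00  0.00000000e+00  0.00000000e+00  1.00000000e+00]] [[365.7160135    0.         281.95940689]
 [  0.         365.7160135  214.61368072]
 [  0.           0.           1.        ]] -0.037354938896400076
```

View pics/w1.png

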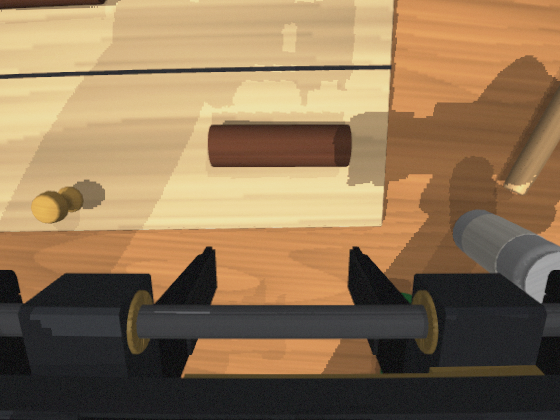

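The wrist view shows thick at (280,146), the line across (0,75)–(390,67), and the fingers (212,255)/(352,255) straddling the dowel's middle. Next I'll add a measurement routine and make the first push, stopping short.

```bash
cat >> h.py <<'E'
def line(s,T=None,span=(-.19,.19),skip=()):
    "line in line coordinates: a = k*b + c, from per-column darkness centroids"
    g=s["color"].mean(2);bs=np.linspace(*span,150);q=[]
    for b in bs:
        if any(lo<b<hi for lo,hi in skip): continue
        u,v=project(s,[W(0,b,.018)],T)[0]
        if not(2<u<557 and 16<v<404): continue
        u,v=int(round(u)),int(round(v));c=g[v-14:v+15,u];w=np.clip(np.median(c)-25-c,0,None)
        if c.min()<np.median(c)-50: q.append([u,v+(w*np.arange(-14,15)).sum()/w.sum()])
    p=L(plane(s,q,.018,T));k=np.polyfit(p[:,1],p[:,0],1)
    ok=abs(np.polyval(k,p[:,1])-p[:,0])<.002
    return np.polyfit(p[ok,1],p[ok,0],1),ok.sum()
def pose(s,T,m,r):
    "axis in line coordinates a = k*b + c, end-to-end middle b, apparent diameter"
    q=[];us=np.nonzero(m.sum(0)>0.6*m.sum(0).max())[0];us=us[4:-4]
    A,e=cam(s,T);e=L(e)
    for u in us:
        v=np.nonzero(m[:,u])[0];d,_=rays(s,[[u,v[0]-.5],[u,v[-1]+.5]],T);d=np.c_[d@X,d@Y,d@[0,0,1]]
        t=np.arctan2(d[:,0],-d[:,2]);h=e[2]-r;a=e[0]+h*np.tan(t.mean());dia=2*np.hypot(h,a-e[0])*np.sin((t[0]-t[1])/2)
        y=e[1]-d[:,1].mean()/d[:,2].mean()*h;q.append([a,y,dia])
    q=np.array(q);k=np.polyfit(q[:,1],q[:,0],1);return k,(q[:,1].min()+q[:,1].max())/2,np.median(q[:,2]),np.ptp(q[:,1])
def report(s,T,c,r,skip=()):
    m=dowel(s,T,W(c[0],c[1],0),r,PHI+np.pi/2,.012);k,b,dia,ln=pose(s,T,m,r);l,n=line(s,T,skip=skip)
    err=np.polyval(k,b)-np.polyval(l,b)
    print(f"offset from line {err*1e3:.1f} mm, skew {np.degrees(k[0]-l[0]):.2f} deg, mid b {b:.4f}, axis a {np.polyval(k,b):.4f} dia {dia:.4f} len {ln:.3f} line {l} n={n}")
    return err,b,l
E
python3 - <<'E'
from h import *;import pickle
st,s=pickle.load(open("w1.pkl","rb"));report(s,tool(st),(-.0716,-.1095),.02)
s=pickle.load(open("s0.pkl","rb"))["top"];report(s,None,(-.0716,-.1095),.02);report(s,None,(.0665,.116),.013)
E
```

```text
offset from line -71.2 mm, skew 0.80 deg, mid b -0.1065, axis a -0.0702 dia 0.0402 len 0.127 line [-0.01473211 -0.00052069] n=140
offset from line -72.2 mm, skew 0.76 deg, mid b -0.1094, axis a -0.0713 dia 0.0373 len 0.109 line [-0.01661781 -0.00092977] n=150
offset from line 69.5 mm, skew -0.11 deg, mid b 0.1160, axis a 0.0667 dia 0.0246 len 0.102 line [-0.01661781 -0.00092977] n=150
```

```bash
sed -i 's/PHI=np.arctan2(.0348,.4417);/PHI=np.arctan2(.0348,.4417)+.0155;/; s/O=np.array(\[.5708/O=np.array([.5702/' h.py
python3 - <<'E'
from workcell import *
from h import *;import pickle
b=L([.508,-.168,.038])[1]+.002
print(movel(W(-.118,b,.22),.2,attitude=ATT), movel(W(-.118,b,.05),.2), movel(W(-.118,b,.030),.05,guard=8))
print(movel(W(-.036,b,.030),.035,guard=12),sense()["contact_force"])
wait(.3)
st=sense();s=snapshot("wrist");pickle.dump((st,s),open("w2.pkl","wb"))
cv2.imwrite("pics/w2.png",s["color"][...,::-1]);print(st["time"],L(st["tcp_pos"]))
report(s,tool(st),(-.005,b),.02,skip=[(b-.09,b+.09)])
E
```

```text
False False False
False [ 0.2171729  -0.33181484 -0.21802182]
7.45 [-0.03604037 -0.10643508  0.01199437]
offset from line -5.3 mm, skew 0.21 deg, mid b -0.1063, axis a -0.0054 dia 0.0399 len 0.135 line [1.22238122e-03 3.92105719e-05] n=22
```

View pics/w2.png

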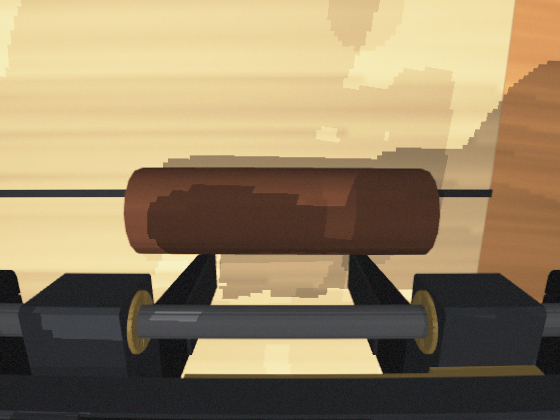

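The wrist view shows thick at (282,210), square to the line and about 5 mm short of it, with the line visible at (60,193) and (465,193). I'll push the last bit slowly, back off and check.

```bash
python3 - <<'E'
from workcell import *
from h import *;import pickle
b=-.1064
movel(W(-.0312,b,.030),.015);wait(.3)
movel(W(-.07,b,.030),.08);movel(W(-.09,b,.16),.2);wait(.2)
st=sense();s=snapshot("wrist");t=snapshot("top");pickle.dump((st,s,t),open("w3.pkl","wb"))
cv2.imwrite("pics/w3.png",s["color"][...,::-1]);print(st["time"],L(st["tcp_pos"]))
for x,T in((s,tool(st)),(t,None)): report(x,T,(0,b),.02,skip=[(b-.085,b+.085)])
E
```

```text
9.9083 [-0.09075974 -0.10586628  0.14009468]
offset from line 2.6 mm, skew 0.21 deg, mid b -0.1062, axis a 0.0028 dia 0.0394 len 0.131 line [-0.00045902  0.00021142] n=58
offset from line 1.5 mm, skew 0.60 deg, mid b -0.1520, axis a 0.0015 dia 0.0620 len 0.038 line [-0.00196441 -0.00030056] n=83
```

View pics/w3.png

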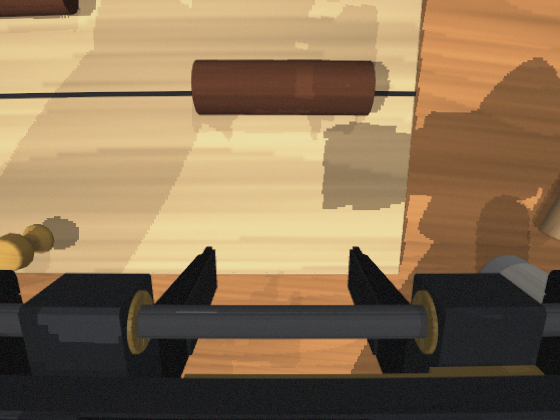

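Thick is on the line at (283,88) but coasted about 2.5 mm past it. I'll turn the gripper half round and nudge thick back from the far side at creep speed.

```bash
cat >> h.py <<'E'
ATT2=(R.from_euler("z",PHI+np.pi)*R.from_euler("x",np.pi)).as_rotvec()
E
python3 - <<'E'
from workcell import *
from h import *;import pickle
b=-.1064
print(sense()["joint_positions"].round(2),ik(W(.06,b,.16),ATT2))
movel(W(-.06,b,.19),.3)
reach(W(.075,b,.19),ATT2)
wait(.1);st=sense();s=snapshot("wrist");print(st["time"],L(st["tcp_pos"]));report(s,tool(st),(.0025,b),.02,skip=[(b-.085,b+.085)])
cv2.imwrite("pics/w4.png",s["color"][...,::-1])
E
```

```text
[-0.43 -0.13  2.   -0.    1.27  1.04] [-0.3169444   0.17915244  1.68207237  0.          1.28036784 -1.98186482]
12.975 [ 0.07489307 -0.10642454  0.17205043]
offset from line 3.3 mm, skew -0.09 deg, mid b -0.1057, axis a 0.0032 dia -0.0406 len 0.128 line [ 1.36359018e-03 -1.81456264e-05] n=66
```

View pics/w4.png

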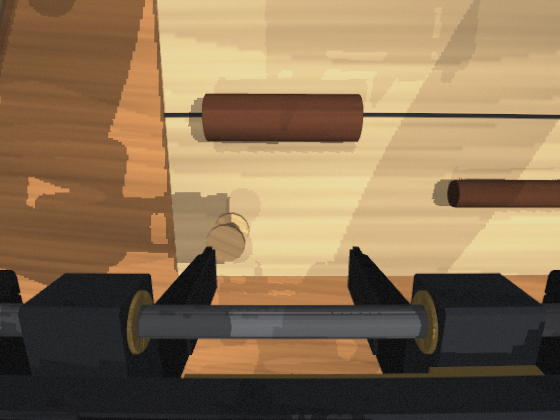

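The view shows thick at (283,118) over the line, 3.3 mm past it from this side. Averaging both sides gives about 2.9 mm. The bobbin at (230,235) is clear of the nudge path.

```bash
python3 - <<'E'
from workcell import *
from h import *
b=-.1064
def look(g):
    wait(.15);st=sense();s=snapshot("wrist");print(f"t={st['time']:.2f} tcp a {L(st['tcp_pos'])[0]:.4f}",end=" ");return report(s,tool(st),(g,b),.02,skip=[(b-.085,b+.085)])[0],s
movel(W(.046,b,.15),.25);movel(W(.046,b,.030),.15)
e,s=look(.003)
movel(W(.036,b,.030),.03)
e,s=look(.003)
movel(W(.0330,b,.030),.006)
e,s=look(.003)
if e>.002:
    movel(W(.0318,b,.030),.004); e,s=look(.002)
cv2.imwrite("pics/w5.png",s["color"][...,::-1])
E
```

```text
t=14.47 tcp a 0.0471 offset from line 3.2 mm, skew 0.09 deg, mid b -0.1062, axis a 0.0032 dia -0.0396 len 0.137 line [0.00185911 0.00023598] n=22
t=15.16 tcp a 0.0361 offset from line 3.7 mm, skew 0.22 deg, mid b -0.1056, axis a 0.0039 dia -0.0398 len 0.137 line [-0.00010068  0.00024373] n=23
t=16.01 tcp a 0.0330 offset from line 2.1 mm, skew 0.20 deg, mid b -0.1058, axis a 0.0024 dia -0.0397 len 0.137 line [1.98246272e-05 3.11490960e-04] n=23
t=16.66 tcp a 0.0318 offset from line 0.9 mm, skew 0.13 deg, mid b -0.1058, axis a 0.0012 dia -0.0398 len 0.138 line [0.00046693 0.0002993 ] n=23
```

```bash
python3 - <<'E'
from workcell import *
from h import *;import pickle
b=-.1064
movel(W(.0313,b,.030),.003);wait(.3)
movel(W(.044,b,.030),.03);movel(W(.05,b,.12),.2);movel(W(.078,b,.13),.2);wait(.15)
st=sense();s=snapshot("wrist");print(st["time"]);report(s,tool(st),(.0005,b),.02,skip=[(b-.085,b+.085)])
cv2.imwrite("pics/w6.png",s["color"][...,::-1])
# on to slim
c=.112;movel(W(.10,.0,.2),.3);movel(W(.112,c,.2),.3);wait(.1)
st=sense();s=snapshot("wrist");print(st["time"])
report(s,tool(st),(.069,.114),.013,skip=[(-.19,-.02)])
report(s,tool(st),(.0005,b),.02,skip=[(b-.085,b+.085)])
cv2.imwrite("pics/w7.png",s["color"][...,::-1])
E
```

```text
18.95
offset from line -0.7 mm, skew 0.08 deg, mid b -0.1059, axis a -0.0006 dia -0.0405 len 0.131 line [-0.00027864  0.00012437] n=49
20.2083
offset from line 70.3 mm, skew 0.11 deg, mid b 0.1173, axis a 0.0701 dia -0.0253 len 0.125 line [ 0.00071976 -0.00022496] n=83
offset from line 2.9 mm, skew -3.53 deg, mid b -0.0863, axis a 0.0026 dia -0.0503 len 0.092 line [ 0.00071976 -0.00022496] n=83
```

View pics/w7.png

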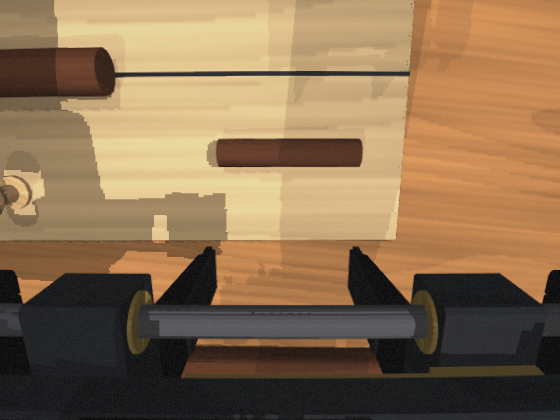

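The view shows slim at (290,153), straight, with the fingers straddling it. Thick's end, at (100,72), is on the line; the clean thick check reads −0.7 mm and 0.08°. Now I'll roll slim.

```bash
python3 - <<'E'
from workcell import *
from h import *
b=.1165;sk=[(b-.08,b+.08),(-.19,-.02)]
def look(g):
    wait(.2);st=sense();s=snapshot("wrist");cv2.imwrite("pics/w8.png",s["color"][...,::-1])
    print(f"t={st['time']:.2f} tcp a {L(st['tcp_pos'])[0]:.4f} F {np.abs(st['contact_force']).max():.1f}",end=" ");return report(s,tool(st),(g,b),.013,skip=sk)[0]
movel(W(.112,b,.05),.2);print(movel(W(.112,b,.0245),.05,guard=8))
movel(W(.031,b,.0245),.03)
e=look(.006)
if .003<e<.012:
    movel(W(.031-e+.0025,b,.0245),.006);e=look(.002)
E
```

```text
False
t=24.87 tcp a 0.0310 F 0.6 offset from line 6.4 mm, skew -0.45 deg, mid b 0.1168, axis a 0.0074 dia -0.0266 len 0.130 line [0.00711855 0.00015924] n=22
t=25.92 tcp a 0.0271 F 0.7 offset from line 2.9 mm, skew -0.37 deg, mid b 0.1168, axis a 0.0032 dia -0.0270 len 0.130 line [0.0009931  0.00019232] n=22
```

View pics/w8.png

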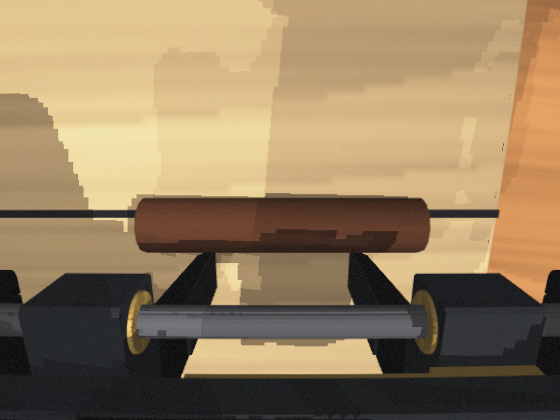

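Slim is at (282,225), about 3 mm short of the line at (60,213)/(465,213). I'll creep 1.7 mm further to allow for coasting, then retreat and check both.

```bash
python3 - <<'E'
from workcell import *
from h import *
b=.1165;bt=-.106;sk=[(b-.08,b+.08),(bt-.085,bt+.085)]
movel(W(.0254,b,.0245),.004);wait(.3)
movel(W(.04,b,.0245),.03);movel(W(.06,b,.14),.2);movel(W(.075,b,.15),.2);wait(.2)
st=sense();s=snapshot("wrist");print(st["time"]);report(s,tool(st),(0,b),.013,skip=sk)
cv2.imwrite("pics/w9.png",s["color"][...,::-1])
E
```

```text
28.6583
offset from line 0.9 mm, skew -0.01 deg, mid b 0.1172, axis a 0.0007 dia -0.0259 len 0.127 line [ 1.40224407e-05 -2.44449079e-04] n=22
```

View pics/w9.png

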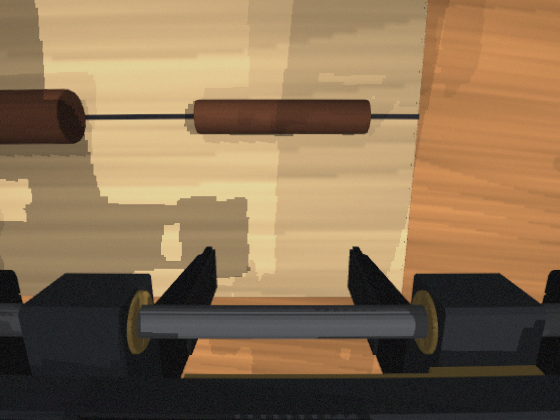

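Slim lies at (282,117), on the line at 0.9 mm and 0.0°. Last, I'll check both from a central hover and from the top camera with the arm clear.

```bash
python3 - <<'E'
from workcell import *
from h import *
b=.117;bt=-.106;sk=[(b-.08,b+.08),(bt-.085,bt+.085)]
movel(W(.075,0,.3),.3);wait(.2)
st=sense();s=snapshot("wrist");print(st["time"])
for g,r in((bt,.02),(b,.013)):report(s,tool(st),(0,g),r,skip=sk)
cv2.imwrite("pics/w10.png",s["color"][...,::-1])
reach([.149,-.6,.25],sense()["ee_rot"]);wait(.2)
t=snapshot("top");print(sense()["time"])
for g,r in((bt,.02),(b,.013)):report(t,None,(0,g),r,skip=sk)
cv2.imwrite("pics/top1.png",t["color"][...,::-1])
E
```

```text
29.6917
offset from line -0.5 mm, skew 0.36 deg, mid b -0.1080, axis a -0.0006 dia -0.0409 len 0.127 line [-0.0005166  -0.00021949] n=23
offset from line 0.9 mm, skew 0.01 deg, mid b 0.1179, axis a 0.0006 dia -0.0259 len 0.125 line [-0.0005166  -0.00021949] n=23Traceback (most recent call last):
  File "<stdin>", line 8, in <module>
workcell.MotionError: the arm cannot take that pose within its joint ranges
```

```bash
python3 - <<'E'
from workcell import *
from h import *
b=.117;bt=-.106;sk=[(b-.08,b+.08),(bt-.085,bt+.085)]
q=sense()["joint_positions"].copy();q[0]=-1.4;set_joints(q);wait(.3)
t=snapshot("top");print(sense()["time"])
for g,r in((bt,.02),(b,.013)):report(t,None,(0,g),r,skip=sk)
cv2.imwrite("pics/top1.png",t["color"][...,::-1])
E
```

```text
32.75
offset from line -1.5 mm, skew -0.07 deg, mid b -0.1081, axis a -0.0020 dia 0.0377 len 0.109 line [ 0.00173298 -0.00032123] n=23
offset from line -0.7 mm, skew 0.16 deg, mid b 0.1141, axis a -0.0008 dia 0.0243 len 0.103 line [ 0.00173298 -0.00032123] n=23
```

View pics/top1.png

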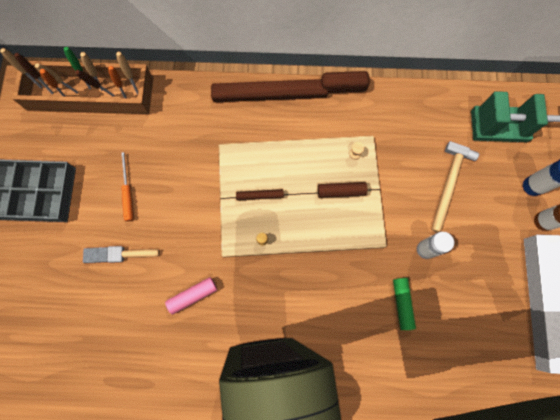

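Both dowels lie on the line, at (342,190) and (259,195), and nothing else has moved. Handing in.

```bash
python3 -c "
from workcell import *
close_job()"
```

```text
the job is handed in; nothing more can be done
```

Both dowels now lie on the dark line and along it, and I handed the job in just after 32.8 s of the 58 s allowed.

- **What I did:** I rolled the thick dowel onto the line from the near side with both fingertips. It coasted about 3 mm past, so I nudged it back from the far side. Once it had settled, I rolled the slim dowel on from the far side. Neither dowel was pinched or lifted.
- **Last checks:** Offsets are across the line, positive away from the robot.

| Camera | Thick offset | Thick skew | Slim offset | Slim skew |
|---|---|---|---|---|
| Wrist | −0.5 mm | 0.4° | +0.9 mm | 0.0° |
| Top | −1.5 mm | −0.1° | −0.7 mm | 0.2° |

- **Disagreement:** The two cameras differ by 1.0 mm on the thick dowel and 1.6 mm on the slim one, within the roughly 2 mm calibration. I trusted the closer wrist view.
- **Everything else:** The final top picture shows no visible change to the bystanders or the look-alikes, and the arm was clear of everything.
- **One failed command:** A retreat move was refused as out of joint range, so I swung the base joint instead. Nothing was disturbed.

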